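Measure a gift box in the parcel gauge

TASK

Measure the gilt gift box in the parcel gauge: slide it over the desk, without lifting or tipping it, snugly into the gauge's corner, with a long side flat along the ruler fence and an end against the end stop. Then, with the box already home, push the gauge's sliding jaw along the fence until it rests against the other end of the box, and take the hand away. Leave the other things on the desk where they are.

Things in the scene. Friction and masses are not known exactly. Their poses are not given: they have to be found in the camera images.
- gift_box: Pale gold closed trinket box, 65 x 100 mm at its upright walls (5 to 43 mm above the desk), 67 x 102 mm at the lid, 60 mm high, about 0.18 kg, loose on the desk on small feet. The lid is fixed. Origin on the desk under it, 1.5 mm off the centre along its x; z up, y along its long side. Either long side may go to the fence.
- box_mid (a point): Centre of the box's footprint, on the desk: walls 32.5 mm away along the box's x and 50 mm away along its y, both ways. Same axes as the box.
- gauge: Parcel gauge fixed to the desk: an L of bare aluminium, 34 mm high, open to the robot. Ruler fence 334 mm long, 14 mm thick, on the far side; end stop 12 mm thick at its left end, reaching 90 mm out from the fence's face to the robot. Bare desk between. Origin on the desk, at the fence's face, 140 mm from the stop's; x away from the robot, y along the fence to the stop, z up.
- corner (a point): Inner corner of the gauge on the desk, where the fence's face (x = 0) meets the end stop's face (y = 0). Axes as the gauge: the corner's open side is -x and -y.
- jaw (a joint): Position of the sliding jaw along the fence in m: 0 at the end far from the end stop, grows to at most 0.19 towards the stop. It slides with about 1.2 N of friction and stays where it is left.
- jaw_face (a point): Middle of the sliding jaw's working face (it looks to the end stop), 43 mm out from the fence's face, 20 mm up. The jaw is a grey blade square to the fence, 12 mm thick (on the -y side of this point), 1 to 85 mm out from the fence's face, 2 to 38 mm above the desk, carried by a saddle on the fence with a small black lock screw, up to 50 mm high. Axes as the gauge.
- ink: Closed ink pad tin with a red lid, 54 x 84 x 17 mm; bystander. Origin under its centre.
- pot: Round white pot with a dark lid, 64 mm across, 40 mm high, near the right edge of the desk; bystander. Origin under its centre. Beyond that edge, to the right of desk and robot, stands a tall steel storage rack: swing in from the right with the arm drawn in.
- calculator: Desk calculator, 112 x 68 x 13 mm; bystander. Origin under its centre, long side along its x.
- seal: Wooden name seal standing upright, 23 x 42 mm, 67 mm high; bystander. Origin under its centre.
- usb: Small USB stick, 18 x 52 x 8 mm, lying left of the gauge; bystander. Origin under its centre.

How it is judged:
By the outcome, as a careful person would: the job done as asked, in the order asked, and still so for the second after the job is handed in, with the robot touching nothing.
It also fails if it takes over 64 s, if anything falls off the work surface, if the arm or the gripper's body presses on something with over 40 N, if the wrist force passes 120 N, or if a joint passes its speed limit or range.

ROBOT

A 6-joint arm with a two-finger parallel gripper is mounted at the origin on a cart in front of the work surface, level with it; the furniture and walls round the work are solid. World frame = base frame: x ahead of the robot, y to its left, z up, the work surface at z = 0. Lengths are in m, angles in rad, forces in N, time in s.
With the tool pointing down it reaches from about 0.325 to 1 m from the base axis. Payload 5.1 kg.
Tool frame: the origin (TCP) lies midway between the tips of the shut fingers; the grasp point (between the pads) lies 19 mm behind it; z points along the fingers, y is the line along which they close (so a half turn about z gives the same grasp; the last joint's range is limited). The gripper opens to 85 mm and grips with 20 to 120 N. Pads are 22 mm wide; open, the fingers measure 114 mm over their backs; the gripper's body (76 mm by 85 mm) begins 54 mm behind the grasp point. The pads swing forward as they close: fully open they stand 13 mm farther back than shut.
Start: joints at [-1.299, 0.124, 1.65, -0, 1.367, -0.083], TCP at [0.226, -0.61, 0.231] pointing down, gripper open.
Joint ranges: [-2.61, 2.61], [-1.02, 2.33], [0.03, 2.71], [-1.35, 4.49], [0.32, 2.68], [-2.91, 2.91]. Speed limits (rad/s): [2.57, 2.57, 3.14, 3.14, 3.14, 3.14].

INTERFACE

Orientations are given as [roll, pitch, yaw] about the fixed x, y, z axes, in that order (R = Rz(yaw) Ry(pitch) Rx(roll)).
In Python, from cell import robot, optics, order gives the robot as it stands (robot), with the cameras (optics) and the job (order).
- The arm moves only by the shell command python3 nudge.py 'ROWS' [OPENING] [FORCE]. ROWS is a JSON list of rows, 1 to 8 of them, each an object with the fields x, y, z (the shift in shares of the most that a row can go, 1 being 50 mm), spin (a turn about the tool's z in a scale on which 1.0 is pi rad); a field left out counts as zero; each row shifts and turns the commanded pose from where the row before left it, along the tool's axes as they then stand; what a row does not reach is not made up. A row lasts 1/10 s, in which the tool goes at most 0.05 m and 0.15 rad, less where a joint would pass 70% of its speed; a pose out of reach is approached as far as the arm can. OPENING is the finger opening in m, set as the command begins (- or left out keeps the last). The fingers move at their own pace and stop on an object; FORCE is the grip in N (left out, the last holds). Time passes only in rows, so rows that do not move let the fingers close. It prints the time, the measured TCP pose, the force, the opening and the grip force at its end. Shift and turn numbers lie between -1 and 1, and a call with a number outside is refused. Input that does not fit is refused with a message, and nothing moves.
- robot.sense(): the state, without advancing time (a new reading comes with each control period).
- optics.capture(name): name is "side" or "top"; returns a dict with "img" (384x512x3 uint8, red, green, blue), "fx", "fy", "cx", "cy" (pixels), "xyz" and "attitude" of the camera in the world. Camera axes: x right, y up, looking along -z (the intrinsics and any distortion apply to the point x, -y, -z); pixel columns grow to the right and rows downward; lengths in m; the calibration is good to about 2 mm. A picture is of the moment at which its call begins. There is no depth.
- order.close_job(): hands the job in; it is judged then, once.
The state is a dict: "time": time; "q": joint angles; "joint_vel": joint speeds; "joint_torque": joint torques, N m; "position": TCP position; "eef_rot": TCP orientation; "force": force on the tool from outside, world axes, zero at the start; "moment": the same for the moment, N m; "gripper_width": finger opening in m; "grip_force": force on a finger pad.
Only numpy, scipy, OpenCV 4.12 (cv2) and the standard library are available. Lean on these libraries where they do the work, as an engineer would, in place of code of your own. Each camera call takes 0.05 s, during which the arm holds its last target. There are 200 camera calls.

## Working session

There is one attempt and no reset: what is moved stays moved. The work goes in short steps, Python scripts to look and compute and a shell command to move; the robot and the scene stay as the last step left them, time stands still between calls to the robot, and variables do not carry over. Pictures are saved under pics/ and viewed, at most 14 in all, crops included, and the job is handed in when it is done.

```bash
ls; mkdir -p pics; python3 - <<'E'
from cell import robot, optics, order
import cv2,numpy as np
for n in("side","top"):
    c=optics.capture(n); cv2.imwrite(f"pics/{n}0.png",c["img"][:,:,::-1]); print({k:v for k,v in c.items() if k!="img"})
s=robot.sense();print(s)
E
```

```text
cell.py
nudge.py
pics
{'fx': 372.7447778081151, 'fy': 372.7447778081151, 'cx': 251.61585271021033, 'cy': 191.4211536231332, 'xyz': array([0.19791361, 0.87530952, 0.61863241]), 'attitude': array([ 9.13293835e-01,  4.73975434e-05, -2.67380977e+00])}
{'fx': 434.15808461609817, 'fy': 434.15808461609817, 'cx': 256.98245679620555, 'cy': 188.79989446045866, 'xyz': array([0.32803951, 0.2126309 , 1.01418748]), 'attitude': array([ 0.18301   ,  0.0077387 , -1.57227759])}
{'time': 0.1, 'q': array([-1.29862449e+00,  1.24477235e-01,  1.65152753e+00, -3.01584670e-05,
        1.36753979e+00, -8.25658554e-02]), 'joint_vel': array([ 0.00058279, -0.00206096, -0.00126403, -0.00078512, -0.00100598,
       -0.00153657]), 'joint_torque': array([ 8.70994991e-04, -4.24930644e+01, -3.66654038e+01, -5.36739242e-05,
        4.00565521e-03,  9.66344999e-06]), 'position': array([ 0.22560918, -0.60899517,  0.23015765]), 'eef_rot': array([-3.13964496e+00, -1.31552837e-04,  3.54743682e-01]), 'force': array([ 0.69051091, -0.12604524,  0.54185858]), 'moment': array([-0.04234604,  0.00997035, -0.00170964]), 'grip_force': 0.0, 'gripper_width': 0.08544778810739069}
```

View pics/top0.png

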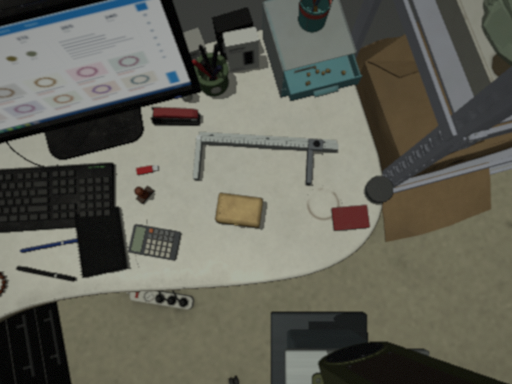

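View pics/side0.png

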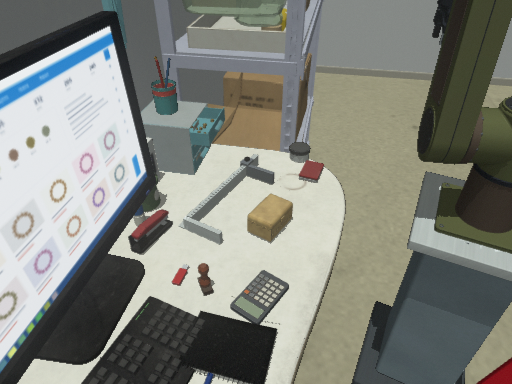

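The top view shows the gauge, with the stop at about (198,135–180), the fence running to (337,146) and the jaw at (311,150–185). The box is at (240,210), ink (350,217), pot (380,190), calculator (155,242), seal (145,193) and USB (147,170). The side view confirms this. Next I'll view enlarged crops to pick corners.

```bash
cat > h.py <<'E'
from cell import robot, optics, order
import cv2,numpy as np
from scipy.spatial.transform import Rotation as Ro
class Cam:
    def __init__(s,n):
        c=optics.capture(n); s.c=c; s.img=c["img"]; s.R=Ro.from_euler("xyz",c["attitude"]).as_matrix(); s.o=c["xyz"]
    def ray(s,p):
        p=np.atleast_2d(p).astype(float);c=s.c
        return np.c_[(p[:,0]-c["cx"])/c["fx"],-(p[:,1]-c["cy"])/c["fy"],-np.ones(len(p))]@s.R.T
    def plane(s,p,z):
        d=s.ray(p); return s.o+d*((z-s.o[2])/d[:,2])[:,None]
    def proj(s,X):
        v=(np.atleast_2d(X)-s.o)@s.R;c=s.c
        return np.c_[c["cx"]+c["fx"]*v[:,0]/-v[:,2],c["cy"]+c["fy"]*v[:,1]/v[:,2]]
def tri(a,p,b,q):
    d,e=a.ray(p)[0],b.ray(q)[0]; t=np.linalg.lstsq(np.c_[d,-e],b.o-a.o,rcond=None)[0]
    A,B=a.o+t[0]*d,b.o+t[1]*e; return (A+B)/2,np.linalg.norm(A-B)
def crop(cam,x,y,w,h,k,name):
    cv2.imwrite(name,cv2.resize(cam.img[y:y+h,x:x+w,::-1],None,fx=k,fy=k,interpolation=cv2.INTER_CUBIC))
E
python3 - <<'E'
from h import *
t=Cam("top");s=Cam("side")
crop(t,180,120,200,120,4,"pics/t1.png"); crop(s,175,140,160,110,5,"pics/s1.png")
for c,n in((t,"top"),(s,"side")):
    hsv=cv2.cvtColor(c.img,cv2.COLOR_RGB2HSV)
    m=cv2.inRange(hsv,(10,70,60),(28,255,255))
    cs=[k for k in cv2.findContours(m,0,2)[0] if cv2.contourArea(k)>150]
    for k in cs: print(n,cv2.boundingRect(k),cv2.contourArea(k),cv2.approxPolyDP(cv2.convexHull(k),2.5,True)[:,0].tolist() )
E
```

```text
top (216, 193, 47, 35) 1244.5 [[219, 194], [260, 198], [259, 225], [217, 221]]
top (382, 168, 109, 74) 4798.0 [[488, 169], [490, 209], [429, 232], [385, 241], [382, 207], [394, 193]]
top (435, 132, 77, 32) 484.0 [[511, 132], [511, 140], [435, 163], [453, 152]]
top (365, 35, 73, 121) 4644.0 [[405, 35], [437, 125], [399, 155], [365, 61], [392, 38]]
side (248, 194, 45, 47) 1340.5 [[272, 194], [291, 202], [291, 217], [268, 240], [248, 230], [248, 215]]
side (296, 79, 11, 60) 261.0 [[304, 79], [306, 105], [296, 138], [300, 80]]
side (208, 72, 75, 79) 4287.5 [[227, 72], [282, 76], [278, 150], [213, 143], [208, 104]]
```

View pics/t1.png

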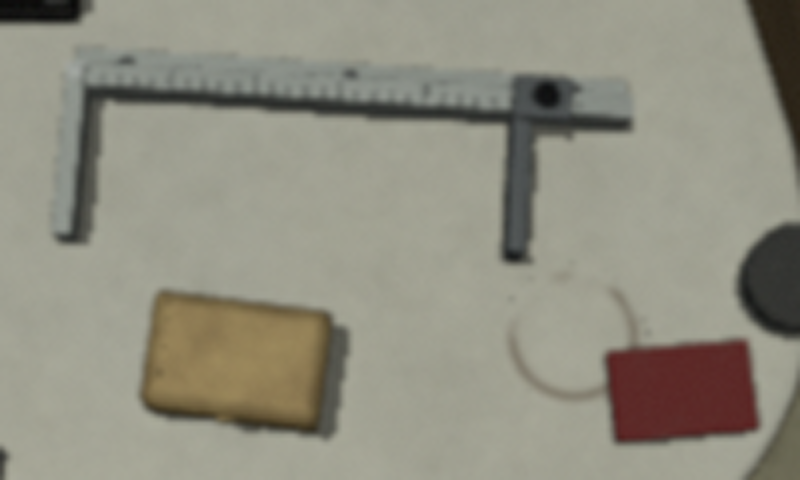

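View pics/s1.png

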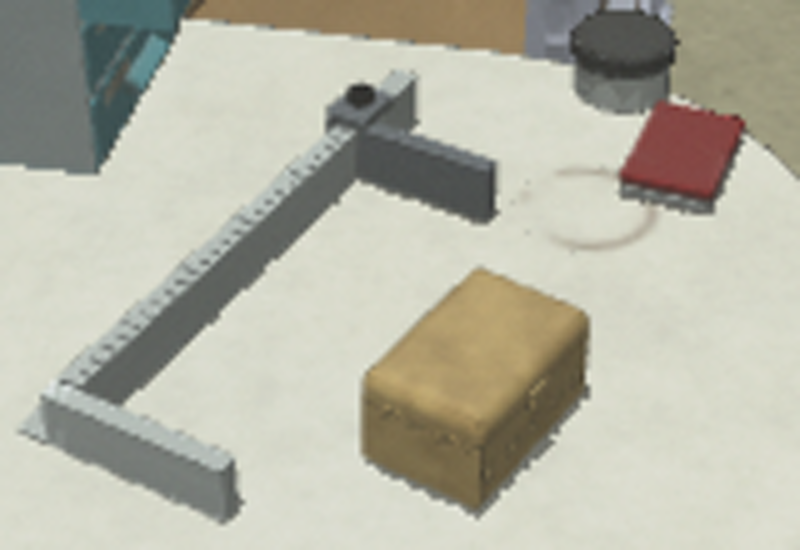

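Crop t1 shows the fence's top front edge running from about (95,88) to (630,118), the stop's inner top edge from (87,92) to (75,233) and the jaw blade at (503–535, 115–260). In s1 the box's top corners are clear. The stain ring is flat on the desk.

```bash
python3 - <<'E'
from h import *
t=Cam("top");s=Cam("side")
T=lambda x,y:((x+.5)/4-.5+180,(y+.5)/4-.5+120)
S=lambda x,y:((x+.5)/5-.5+175,(y+.5)/5-.5+140)
np.set_printoptions(precision=4,suppress=True)
P=dict(corner_in=((87,90),(80,388)),stop_tip_in=((76,236),(238,460)),stop_tip_out=((52,236),(228,470)),fence_right_front=((631,118),(415,75)),blade_tip_left=((503,250),(482,160)),blade_tip_right=((526,250),(496,158)),
 box_fl=((143,402),(482,440)),box_bl=((158,293),(364,378)),box_br=((331,314),(482,268)),box_fr=((320,425),(589,318)),
 ink_bl=((608,351),(622,175)))
for k,(a,b) in P.items(): print(k,*tri(t,T(*a),s,S(*b)))
print("plane .034");
for p in[(87,90),(300,99),(500,110),(631,118),(76,236),(52,236)]: print(p,t.plane(T(*p),.034)[0])
print("plane .038 blade");
for p in[(510,125),(503,250),(526,250),(535,125)]: print(p,t.plane(T(*p),.038)[0])
print("box desk corners: side", s.plane([S(478,515),S(365,460),S(587,392)],.0))
E
```

```text
corner_in [0.623  0.351  0.0319] 0.0024775500553320218
stop_tip_in [0.5353 0.3557 0.0274] 0.0003668965770276425
stop_tip_out [0.5335 0.3684 0.0332] 0.0010265687901588247
fence_right_front [0.6036 0.0323 0.0333] 0.000823493070880718
blade_tip_left [0.5241 0.1102 0.045 ] 0.003113480781981598
blade_tip_right [0.5238 0.0958 0.0381] 0.0003018832501728976
box_fl [0.435  0.3128 0.0468] 0.0023183088888514176
box_bl [0.4969 0.305  0.0526] 6.50219549293753e-05
box_br [0.4832 0.2074 0.0538] 0.0026062668569456194
box_fr [0.4225 0.214  0.049 ] 0.0004949378073961577
ink_bl [0.4679 0.0466 0.0137] 0.001944534368414508
plane .034
(87, 90) [0.6212 0.3502 0.034 ]
(300, 99) [0.6152 0.2253 0.034 ]
(500, 110) [0.6081 0.1085 0.034 ]
(631, 118) [0.603  0.0323 0.034 ]
(76, 236) [0.5338 0.3546 0.034 ]
(52, 236) [0.5338 0.3685 0.034 ]
plane .038 blade
(510, 125) [0.598  0.1033 0.038 ]
(503, 250) [0.524 0.109 0.038]
(526, 250) [0.5239 0.0959 0.038 ]
(535, 125) [0.5979 0.0888 0.038 ]
box desk corners: side [[0.4339 0.3132 0.    ]
 [0.4971 0.3043 0.    ]
 [0.4209 0.2114 0.    ]]
```

Heights check out: gauge top about 33 mm, box lid edges about 50 mm. That puts the corner at (0.6215, 0.350) with gauge yaw -0.057, and the box centre at (0.459, 0.260) with yaw -0.13.

My plan is to pinch the lid with the fingertips above the 34 mm fence and slide the box into the corner. First I swing in with the arm drawn in.

Careful with the scale: shifts go in shares of 50 mm and turns go in shares of pi rad. That gives: -0.04 m is -0.8, 0.01 m is 0.2.

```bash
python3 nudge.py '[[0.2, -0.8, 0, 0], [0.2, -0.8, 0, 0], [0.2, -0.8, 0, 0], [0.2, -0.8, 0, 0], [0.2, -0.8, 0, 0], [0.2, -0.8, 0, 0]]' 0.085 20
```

```text
refused: ROWS must be a list of objects with named fields. Nothing was moved.
```

The call was refused and nothing moved: it wants a list of objects with named fields. Same move again in that form.

```bash
python3 nudge.py '[{"x":0.2, "y":-0.8}, {"x":0.2, "y":-0.8}, {"x":0.2, "y":-0.8}, {"x":0.2, "y":-0.8}, {"x":0.2, "y":-0.8}, {"x":0.2, "y":-0.8}]' 0.085 20 && python3 nudge.py '[{"x":0.64, "y":-0.46}, {"x":0.64, "y":-0.46}, {"x":0.64, "y":-0.46}, {"x":0.64, "y":-0.46}, {"x":0.64, "y":-0.46}, {"x":0.64, "y":-0.46}, {"x":0.64, "y":-0.46}, {"x":0.64, "y":-0.46}]'
cat >> h.py <<'E'
def rel(x,y,z=None,yaw=None):
    "tool-axes offset from the measured pose to a world target"
    s=robot.sense(); R=Ro.from_euler("xyz",s["eef_rot"]).as_matrix(); p=s["position"]
    d=np.array([x,y,p[2] if z is None else z])-p
    print("tool d",np.round(R.T@d,4),"turn",None if yaw is None else round(s["eef_rot"][2]-yaw,4),"pos",np.round(p,4),"rot",np.round(s["eef_rot"],4),"F",np.round(s["force"],1))
E
python3 -c "
from h import *
rel(.459,.26,None,1.441)"
```

```text
time: 0.9
position: [0.1983, -0.362, 0.2312]
eef_rot: [-3.142, -0.0, 0.354]
force: [0.4, 0.2, 0.2]
gripper_width: 0.0849
grip_force: 0.0
time: 1.7
position: [0.3754, -0.1006, 0.2317]
eef_rot: [3.141, -0.001, 0.355]
force: [0.6, 0.1, 0.3]
gripper_width: 0.0853
grip_force: 0.0
tool d [ 2.037e-01 -3.091e-01 -1.000e-04] turn -1.0861 pos [ 0.3754 -0.1006  0.2317] rot [ 3.1406e+00 -9.0000e-04  3.5490e-01] F [0.6 0.1 0.3]
```

To row units: -0.0386 m is -0.772, 0.0255 m is 0.51.

```bash
python3 nudge.py '[{"x":0.51, "y":-0.772}, {"x":0.51, "y":-0.772}, {"x":0.51, "y":-0.772}, {"x":0.51, "y":-0.772}, {"x":0.51, "y":-0.772}, {"x":0.51, "y":-0.772}, {"x":0.51, "y":-0.772}, {"x":0.51, "y":-0.772}]' && python3 nudge.py '[{"spin":-0.0433}, {"spin":-0.0433}, {"spin":-0.0433}, {"spin":-0.0433}, {"spin":-0.0433}, {"spin":-0.0433}, {"spin":-0.0433}, {"spin":-0.0433}]'
python3 -c "
from h import *
rel(.459,.26,.07,1.441)"
```

```text
time: 2.5
position: [0.4588, 0.2605, 0.2315]
eef_rot: [3.141, -0.001, 0.356]
force: [0.8, -0.9, 0.6]
gripper_width: 0.0854
grip_force: 0.0
time: 3.3
position: [0.4588, 0.2583, 0.2313]
eef_rot: [3.142, -0.0, 1.448]
force: [0.0, 0.2, 0.3]
gripper_width: 0.085
grip_force: 0.0
tool d [0.0018 0.     0.1613] turn 0.0074 pos [0.4588 0.2583 0.2313] rot [ 3.1415 -0.      1.4484] F [0.  0.2 0.3]
```

To row units: 0.04 m is 0.8, 0.03 m is 0.6, 0.007 rad / 3.1416 = 0.0022.

```bash
python3 nudge.py '[{"x":0.04, "z":0.6, "spin":0.0022}, {"z":0.8}, {"z":0.8}, {"z":0.6}, {"z":0.6}, {"z":0.4}, {"z":0.2}, {}]'
python3 - <<'E'
from h import *
rel(.459,.26,.031,1.441)
s=Cam("side");crop(s,195,110,150,140,4,"pics/s2.png")
E
```

```text
time: 4.1
position: [0.458, 0.2598, 0.0299]
eef_rot: [-3.139, 0.002, 1.436]
force: [-0.5, 0.1, -0.8]
gripper_width: 0.0851
grip_force: 0.0
tool d [ 0.0003  0.0009 -0.0011] turn -0.0052 pos [0.458  0.2598 0.0299] rot [-3.1390e+00  1.6000e-03  1.4358e+00] F [-0.5  0.1 -0.8]
```

View pics/s2.png

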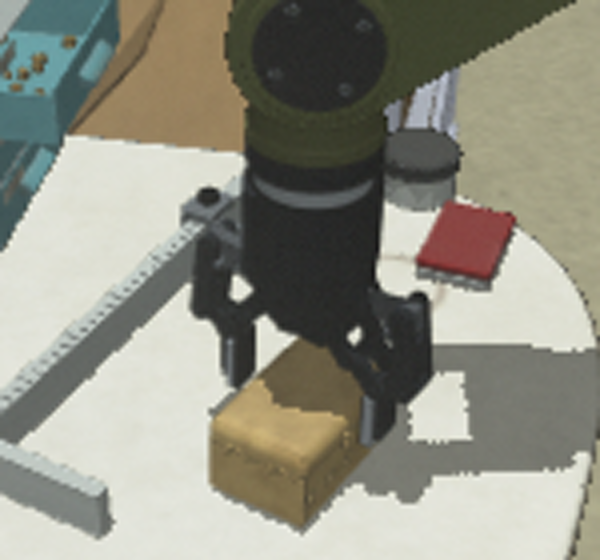

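The fingers straddle the lid across its short side, with tips at about (235,385) and (375,440). Now I close them.

```bash
python3 nudge.py '[{}, {}, {}, {}, {}]' 0.06 20
python3 - <<'E'
from h import *
rel(.459,.26,.031,1.514)
s=Cam("side");crop(s,195,110,150,140,4,"pics/s3.png")
E
```

```text
time: 4.65
position: [0.4607, 0.2609, 0.0332]
eef_rot: [3.138, -0.002, 1.436]
force: [0.8, -0.0, 6.1]
gripper_width: 0.0655
grip_force: 22.5
tool d [-0.0011 -0.0015  0.0022] turn -0.0781 pos [0.4607 0.2609 0.0332] rot [ 3.1383e+00 -1.9000e-03  1.4359e+00] F [ 0.8 -0.   6.1]
```

View pics/s3.png

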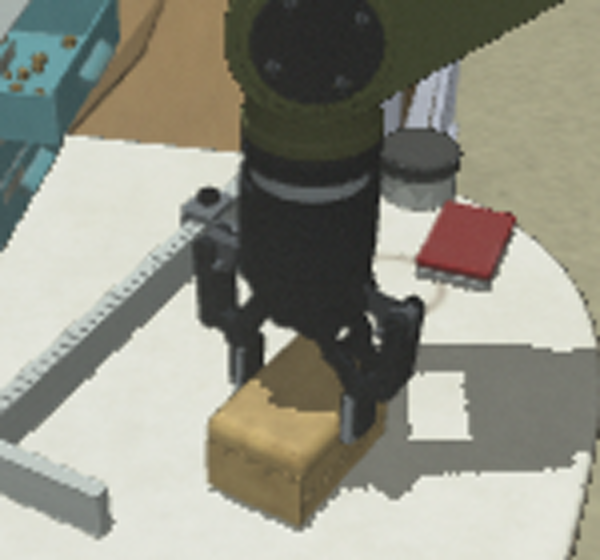

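The pads have closed on the lid's long sides at 65.5 mm opening. The near finger's tip is at crop (350,440). I'll check the tip height against the fence height.

```bash
python3 - <<'E'
from h import *
s=Cam("side")
for u in((340,438),(350,442),(365,440)):
    d=s.ray([195+u[0]/4-.4,110+u[1]/4-.4])[0]
    for x in(.425,.42): print(u,x,s.o+d*(x-s.o[0])/d[0])
    for y in(.271,): print(u,'y',s.o+d*(y-s.o[1])/d[1])
E
```

```text
(340, 438) 0.425 [0.425      0.28553556 0.05405557]
(340, 438) 0.42 [0.42       0.29852123 0.06648645]
(340, 438) y [0.43059677 0.271      0.04014102]
(350, 442) 0.425 [0.425      0.26908897 0.03776735]
(350, 442) 0.42 [0.42       0.28243676 0.05055686]
(350, 442) y [0.42428414 0.271      0.03959845]
(365, 440) 0.425 [0.425      0.24384158 0.01903503]
(365, 440) 0.42 [0.42       0.25774527 0.03223699]
(365, 440) y [0.41523338 0.271      0.04482275]
```

To row units: -0.001 m is -0.02, -0.02 rad / 3.1416 = -0.0064.

```bash
python3 nudge.py '[{"z":-0.02, "spin":-0.0064}, {"spin":-0.0064}, {"spin":-0.0064}, {"spin":-0.0057}, {}]'
python3 -c "
from h import *
rel(.576,.2935,None,1.514)"
```

```text
time: 5.25
position: [0.4598, 0.2605, 0.0332]
eef_rot: [3.14, -0.001, 1.515]
force: [-0.5, -1.6, 5.5]
gripper_width: 0.0658
grip_force: 22.4
tool d [0.0394 0.1142 0.0002] turn 0.0008 pos [0.4598 0.2605 0.0332] rot [ 3.1401e+00 -7.0000e-04  1.5148e+00] F [-0.5 -1.6  5.5]
```

```bash
python3 nudge.py '[{"x":0.05, "y":0.14}, {"x":0.1, "y":0.3}, {"x":0.11, "y":0.32}, {"x":0.11, "y":0.32}, {"x":0.11, "y":0.32}, {"x":0.11, "y":0.32}, {"x":0.1, "y":0.28}, {"x":0.05, "y":0.14}]' && python3 nudge.py '[{"x":0.05, "y":0.14}, {}, {}]'
python3 - <<'E'
from h import *
rel(.5862,.302,None,1.514)
t=Cam("top");s=Cam("side")
crop(t,180,120,100,100,6,"pics/t4.png");crop(s,175,150,130,100,6,"pics/s4.png")
E
```

```text
time: 6.05
position: [0.5681, 0.2913, 0.0331]
eef_rot: [-3.139, 0.001, 1.514]
force: [-7.0, -1.4, 11.0]
gripper_width: 0.066
grip_force: 22.4
time: 6.35
position: [0.5759, 0.2936, 0.0332]
eef_rot: [3.14, -0.001, 1.515]
force: [0.3, -0.3, 5.2]
gripper_width: 0.0658
grip_force: 22.5
tool d [0.009  0.0099 0.    ] turn 0.0006 pos [0.5759 0.2936 0.0332] rot [ 3.1404e+00 -8.0000e-04  1.5146e+00] F [ 0.3 -0.3  5.2]
```

View pics/s4.png

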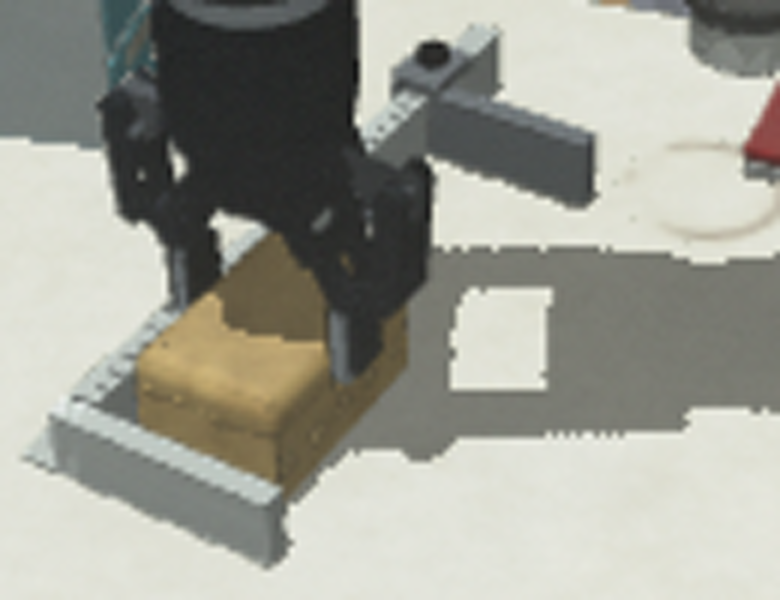

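The box now stands between the stop and the jaw, about 10 mm from both faces, with the far finger over the fence. I'll creep towards the stop.

To row units: 0.003 m is 0.06.

```bash
python3 nudge.py '[{"x":0.06}, {"x":0.06}, {}, {}]'|grep -E "pos|force:" ; for i in 1; do python3 nudge.py '[{"x":0.03}, {}, {}]'|grep -E "pos|force:"; python3 nudge.py '[{"x":0.03}, {}, {}]'|grep -E "pos|force:"; done
```

```text
position: [0.5761, 0.299, 0.0332]
force: [0.4, -1.4, 5.5]
grip_force: 22.6
position: [0.5761, 0.3002, 0.0332]
force: [-0.2, -3.6, 6.2]
grip_force: 22.6
position: [0.5762, 0.3016, 0.0332]
force: [-0.2, -3.0, 6.1]
grip_force: 22.6
```

To row units: 0.0015 m is 0.03.

```bash
for i in 1; do python3 nudge.py '[{"x":0.03}, {}, {}]'|grep -E "pos|force:"; python3 nudge.py '[{"x":0.03}, {}, {}]'|grep -E "pos|force:"; python3 nudge.py '[{"x":0.03}, {}, {}]'|grep -E "pos|force:"; done
```

```text
position: [0.5763, 0.3031, 0.0332]
force: [-0.4, -3.3, 6.6]
grip_force: 22.6
position: [0.5764, 0.3046, 0.0332]
force: [0.5, -3.0, 6.1]
grip_force: 22.6
position: [0.5764, 0.3049, 0.0332]
force: [-0.7, -6.4, 8.2]
grip_force: 22.7
```

It has stalled against the stop (y force -6.4 N). Now the fence.

To row units: 0.003 m is 0.06.

```bash
python3 nudge.py '[{"y":0.06}, {"y":0.06}, {}, {}]'|grep -E "pos|force:"; for i in 1; do python3 nudge.py '[{"y":0.03}, {}, {}]'|grep -E "pos|force:"; python3 nudge.py '[{"y":0.03}, {}, {}]'|grep -E "pos|force:"; done
```

```text
position: [0.5794, 0.3046, 0.0331]
force: [-10.2, -7.2, 15.2]
grip_force: 22.4
position: [0.5801, 0.3046, 0.0331]
force: [-12.9, -7.4, 17.5]
grip_force: 22.4
position: [0.5815, 0.3045, 0.0331]
force: [-13.4, -7.2, 16.9]
grip_force: 22.4
```

```bash
python3 - <<'E'
from h import *
t=Cam("top");s=Cam("side")
a=cv2.resize(t.img[115:205,180:270,::-1],None,fx=4.4,fy=4.4,interpolation=2);b=cv2.resize(s.img[160:250,175:265,::-1],None,fx=4.4,fy=4.4,interpolation=2)
cv2.imwrite("pics/b5.png",np.hstack([a,b])); print(robot.sense()["moment"])
E
```

```text
[-1.20102331  2.13792721  0.02483443]
```

View pics/b5.png

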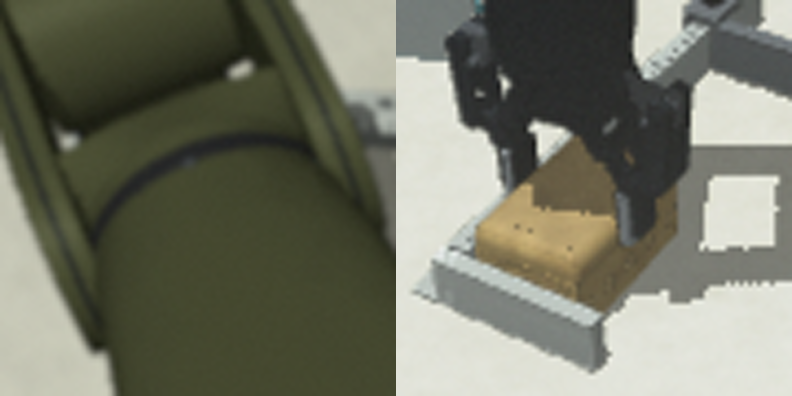

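The box is a few millimetres short of the fence. The hand is pressing down about 17 N, which explains the drag. I'll ease that off a little.

To row units: -0.001 m is -0.02.

```bash
python3 nudge.py '[{"z":-0.02}, {}, {}]'|grep -E "pos|force:"; python3 nudge.py '[{"z":-0.02}, {}, {}]'|grep -E "pos|force:"
```

```text
position: [0.5816, 0.3045, 0.0332]
force: [-10.6, -6.2, 12.2]
grip_force: 22.2
position: [0.5816, 0.3045, 0.0333]
force: [-8.5, -5.5, 7.4]
grip_force: 22.1
```

To row units: -0.0007 m is -0.014.

```bash
python3 nudge.py '[{"z":-0.014}, {}, {}]'|grep -E "pos|force:"; python3 nudge.py '[{"y":0.02}, {}, {}]'|grep -E "pos|force:"; python3 nudge.py '[{"y":0.02}, {}, {}]'|grep -E "pos|force:"
```

```text
position: [0.5818, 0.3044, 0.0334]
force: [-6.4, -4.3, 5.2]
grip_force: 22.0
position: [0.583, 0.3043, 0.0334]
force: [-5.6, -4.0, 3.8]
grip_force: 22.0
position: [0.584, 0.3043, 0.0334]
force: [-6.1, -5.2, 5.0]
grip_force: 22.1
```

To row units: 0.001 m is 0.02.

```bash
python3 nudge.py '[{"y":0.02}, {}, {}]'|grep -E "pos|force:"; python3 nudge.py '[{"y":0.02}, {}, {}]'|grep -E "pos|force:"; python3 nudge.py '[{"y":0.02}, {}, {}]'|grep -E "pos|force:"
```

```text
position: [0.585, 0.3042, 0.0334]
force: [-5.7, -4.6, 4.2]
grip_force: 22.1
position: [0.586, 0.3042, 0.0334]
force: [-5.2, -4.4, 4.1]
grip_force: 22.1
position: [0.587, 0.3041, 0.0334]
force: [-5.6, -5.7, 5.3]
grip_force: 22.1
```

To row units: 0.001 m is 0.02.

```bash
python3 nudge.py '[{"y":0.02}, {}, {}]'|grep -E "pos|force:"; python3 nudge.py '[{"y":0.02}, {}, {}]'|grep -E "pos|force:"; python3 -c "
from h import *
s=Cam('side');crop(s,175,160,110,90,7,'pics/s6.png')
print(robot.sense()['moment'],robot.sense()['eef_rot'])"
```

```text
position: [0.5878, 0.3041, 0.0334]
force: [-6.7, -5.5, 4.4]
grip_force: 22.0
position: [0.5879, 0.3041, 0.0334]
force: [-8.7, -4.9, 7.0]
grip_force: 21.9
[-0.70886436  1.58924173 -0.14718301] [-3.13161775  0.00495079  1.51420073]
```

View pics/s6.png

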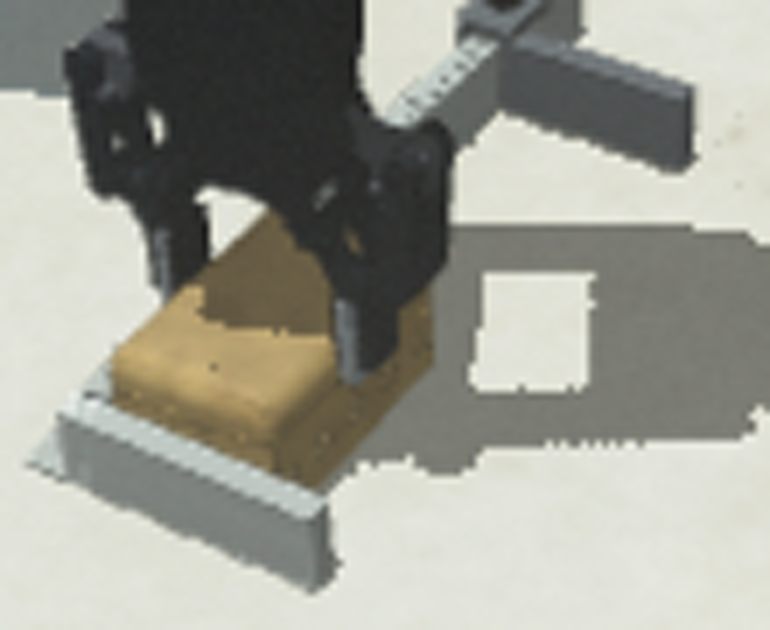

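It has stalled at the fence and looks home in both directions. One more millimetre to seat it flat, then I back off and release.

To row units: 0.001 m is 0.02, 0.0005 m is 0.01.

```bash
python3 nudge.py '[{"x":0.01, "y":0.02}, {}, {}]'|grep -E "pos|force:"; python3 nudge.py '[{"x":-0.01, "y":-0.04}, {}]'|grep -E "pos|force:"; python3 nudge.py '[{}, {}, {}, {}]' 0.085; python3 nudge.py '[{"z":-0.4}, {"z":-0.6}, {"z":-0.6}, {"z":-0.6}, {"z":-0.4}, {}]'; python3 -c "
from h import *
s=robot.sense();rel(.5,.04,.15,1.514)"
```

```text
position: [0.5881, 0.3042, 0.0334]
force: [-11.9, -6.0, 8.9]
grip_force: 21.9
position: [0.5879, 0.3042, 0.0334]
force: [-6.1, -4.4, 3.7]
grip_force: 22.0
time: 13.4
position: [0.5909, 0.3059, 0.0349]
eef_rot: [-3.142, -0.0, 1.514]
force: [0.6, 0.8, -0.0]
gripper_width: 0.0852
grip_force: 0.0
time: 14.0
position: [0.5932, 0.3069, 0.1698]
eef_rot: [3.134, -0.004, 1.514]
force: [0.7, -0.7, 0.3]
gripper_width: 0.085
grip_force: 0.0
tool d [-0.2718 -0.078   0.0182] turn -0.0 pos [0.5932 0.3069 0.1698] rot [ 3.1344 -0.0035  1.514 ] F [ 0.7 -0.7  0.3]
```

Released. I move the closed hand behind the jaw and check the box from the top.

To row units: -0.037 m is -0.74, -0.0027 m is -0.054.

```bash
python3 nudge.py '[{"x":-0.72, "y":-0.054}, {"x":-0.72, "y":-0.054}, {"x":-0.72, "y":-0.054}, {"x":-0.72, "y":-0.054}, {"x":-0.72, "y":-0.054}, {"x":-0.72, "y":-0.054}, {"x":-0.74, "y":-0.054}, {}]' 0 20 |grep -E "pos|time|width"; python3 - <<'E'
from h import *
rel(.56,.055,.014,1.514)
t=Cam("top");s=Cam("side")
a=cv2.resize(t.img[115:205,180:270,::-1],None,fx=4.4,fy=4.4,interpolation=2);b=cv2.resize(s.img[155:245,175:265,::-1],None,fx=4.4,fy=4.4,interpolation=2)
cv2.imwrite("pics/b7.png",np.hstack([a,b]))
for c in(t,s):
    m=cv2.inRange(cv2.cvtColor(c.img,cv2.COLOR_RGB2HSV),(10,70,60),(28,255,255))
    for k in cv2.findContours(m,0,2)[0]:
        x,y,w,h=cv2.boundingRect(k)
        if cv2.contourArea(k)>400 and x<270 and y>115:
            p=cv2.approxPolyDP(cv2.convexHull(k),2.5,True)[:,0]; print(p.tolist(),cv2.minAreaRect(k), np.round(c.plane(p,.052),3).tolist())
E
```

```text
time: 14.8
position: [0.5563, 0.051, 0.1631]
gripper_width: 0.0002
tool d [0.0044 0.0038 0.1491] turn -0.0044 pos [0.5563 0.051  0.1631] rot [-3.1390e+00  1.2000e-03  1.5096e+00] F [-0.   1.  -0.2]
[[200, 141], [241, 142], [241, 168], [220, 171], [200, 167]] ((220.47007751464844, 155.59849548339844), (44.244728088378906, 30.81151008605957), 2.8624050617218018) [[0.618, 0.351, 0.052], [0.616, 0.256, 0.052], [0.554, 0.256, 0.052], [0.548, 0.304, 0.052], [0.557, 0.35, 0.052]]
[[214, 189], [235, 197], [236, 211], [220, 228], [191, 217], [191, 211]] ((215.50003051757812, 209.50001525878906), (32.52690887451172, 45.25482940673828), 45.0) [[0.618, 0.254, 0.052], [0.555, 0.258, 0.052], [0.528, 0.303, 0.052], [0.532, 0.37, 0.052], [0.609, 0.368, 0.052], [0.621, 0.351, 0.052]]
```

View pics/b7.png

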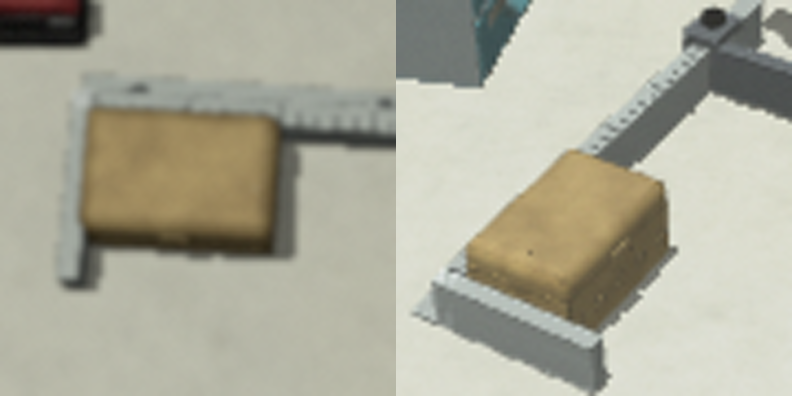

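The box sits flush: its left end is on the stop and its long side is parallel and touching the fence (top view, about (85–278, 108–240)). Now I lower the hand behind the jaw.

To row units: 0.04 m is 0.8, 0.02 m is 0.4, -0.004 rad / 3.1416 = -0.0013.

```bash
python3 nudge.py '[{"x":0.08, "y":0.08, "spin":-0.0013}, {"z":0.8}, {"z":0.8}, {"z":0.8}, {"z":0.4}, {"z":0.1}, {}]' |grep -E "pos|time|force:"; python3 nudge.py '[{"x":0.1}, {"x":0.2}, {"x":0.2}, {"x":0.2}, {}, {}]'|grep -E "pos|time|force:"
```

```text
time: 15.6
position: [0.5615, 0.0591, 0.0192]
force: [-0.4, 0.3, -0.0]
grip_force: 0.0
time: 16.2
position: [0.5636, 0.0936, 0.0202]
force: [-0.4, 0.2, 0.2]
grip_force: 0.0
```

To row units: 0.015 m is 0.3, 0.014 m is 0.28.

```bash
python3 nudge.py '[{"x":0.16}, {"x":0.28}, {"x":0.3}, {"x":0.3}, {"x":0.3}, {"x":0.3}, {"x":0.28}, {"x":0.16}]'|grep -E "pos|time|force:"; python3 nudge.py '[{"x":0.12}, {"x":0.08}, {"x":0.08}, {"x":0.08}]'|grep -E "pos|time|force:"; python3 -c "
from h import *
s=Cam('side');crop(s,175,140,120,100,6,'pics/s8.png')"
```

```text
time: 17.0
position: [0.5691, 0.1985, 0.02]
force: [0.2, -1.3, 1.4]
grip_force: 0.7
time: 17.4
position: [0.5701, 0.2149, 0.02]
force: [1.0, -1.0, 1.4]
grip_force: 0.6
```

View pics/s8.png

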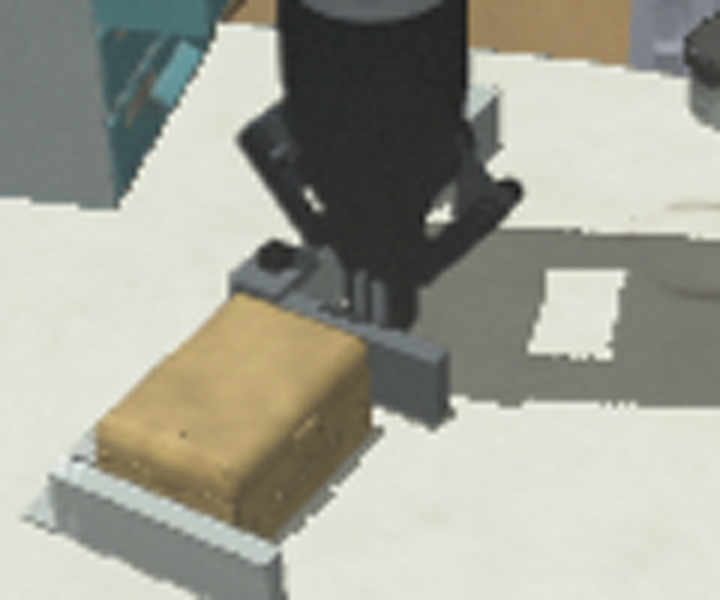

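The jaw slides at about 1.3 N and is within about 15 mm of the box end. Creeping on.

To row units: 0.003 m is 0.06, 0.002 m is 0.04.

```bash
for i in 1; do python3 nudge.py '[{"x":0.06}, {"x":0.06}, {"x":0.04}, {}]'|grep -E "pos|force:"; python3 nudge.py '[{"x":0.03}, {"x":0.03}, {}]'|grep -E "pos|force:"; python3 nudge.py '[{"x":0.02}, {"x":0.02}, {}]'|grep -E "pos|force:"; done
```

```text
position: [0.5704, 0.2232, 0.0199]
force: [0.4, 0.1, 0.5]
grip_force: 0.0
position: [0.5706, 0.226, 0.0199]
force: [0.5, -0.9, -0.3]
grip_force: 0.2
position: [0.5707, 0.2279, 0.0199]
force: [-0.5, -0.5, -0.7]
grip_force: 0.4
```

To row units: 0.001 m is 0.02.

```bash
for i in 1; do python3 nudge.py '[{"x":0.02}, {"x":0.02}, {}]'|grep -E "pos|force:"; python3 nudge.py '[{"x":0.02}, {"x":0.02}, {}]'|grep -E "pos|force:"; python3 nudge.py '[{"x":0.02}, {}]'|grep -E "pos|force:"; done
```

```text
position: [0.5709, 0.23, 0.0199]
force: [0.2, -0.3, -0.5]
grip_force: 0.4
position: [0.571, 0.232, 0.02]
force: [0.3, -0.1, -0.0]
grip_force: 0.4
position: [0.5711, 0.233, 0.02]
force: [-0.8, -1.0, -0.5]
grip_force: 0.4
```

To row units: 0.001 m is 0.02.

```bash
for i in 1; do python3 nudge.py '[{"x":0.02}, {}]'|grep -E "pos|force:"; python3 nudge.py '[{"x":0.02}, {}]'|grep -E "pos|force:"; python3 nudge.py '[{"x":0.02}, {}]'|grep -E "pos|force:"; done
```

```text
position: [0.5711, 0.2333, 0.02]
force: [-0.1, -4.3, 0.3]
grip_force: 2.2
position: [0.5711, 0.2334, 0.02]
force: [-0.8, -9.0, 2.0]
grip_force: 4.0
position: [0.571, 0.2334, 0.02]
force: [-1.0, -11.0, 3.1]
grip_force: 5.7
```

Firm contact: the box is clamped (11 N). I back the hand off and look.

To row units: -0.04 m is -0.8, -0.03 m is -0.6.

```bash
python3 nudge.py '[{"x":-0.1}, {"x":-0.2}, {"x":-0.4}, {"x":-0.4}, {"z":-0.6}, {"z":-0.8}, {"z":-0.8}, {"z":-0.6}]'|grep -E "pos|time|force:"; python3 nudge.py '[{"x":-0.8, "y":-0.4}, {"x":-0.8, "y":-0.4}, {"x":-0.8, "y":-0.4}, {}, {}]'|grep -E "pos|time|force:"; python3 - <<'E'
from h import *
t=Cam("top");s=Cam("side")
a=cv2.resize(t.img[115:215,180:280,::-1],None,fx=4,fy=4,interpolation=2);b=cv2.resize(s.img[150:250,175:275,::-1],None,fx=4,fy=4,interpolation=2)
cv2.imwrite("pics/b9.png",np.hstack([a,b]))
E
```

```text
time: 20.65
position: [0.5692, 0.1812, 0.1633]
force: [1.0, 0.4, 0.4]
grip_force: 0.0
time: 21.15
position: [0.502, 0.0638, 0.1604]
force: [0.3, -0.3, 0.9]
grip_force: 0.0
```

View pics/b9.png

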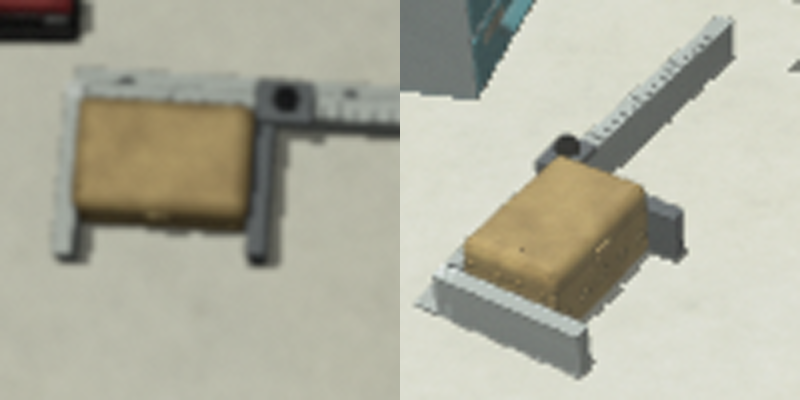

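The box at (75–252, 97–225) fills the space between stop, fence and jaw (jaw at x≈252), with no visible gaps. The hand is clear at 16 cm up, so I'm handing the job in.

```bash
python3 -c "
from cell import robot, optics, order
print(order.close_job())"
```

```text
the job is handed in; nothing more can be done
None
```

The gift box is snug in the gauge's corner, flat along the fence and against the end stop, with the sliding jaw resting on its other end and the hand clear; I handed the job in at about 21 s (no verdict was returned).

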